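# Clear, close and latch the wax mould

## Robot

A 6-joint arm with a two-finger parallel gripper is mounted at the origin on the work surface. World frame = base frame: x ahead of the robot, y to its left, z up, the work surface at z = 0. Lengths are in mm, angles in degrees, forces in N, time in s.
With the tool pointing down it reaches from about 275 to 750 mm from the base axis. Payload 10.2 kg.
Tool frame: the origin (TCP) lies between the finger pads; the fingertips stand 17 mm ahead of it and the grasp point (between the pads) lies 2 mm behind it; z points along the fingers, y is the line along which they close (so a half turn about z gives the same grasp; the last joint's range is limited). The gripper opens to 85 mm and grips with 20 to 120 N. Pads are 22 mm wide; open, the fingers measure 114 mm over their backs; the gripper's body (76 mm by 85 mm) begins 54 mm behind the grasp point. The pads swing forward as they close: fully open they stand 13 mm farther back than shut.
Start: joints at [-90.035, 17.928, 85.812, -0, 76.261, -12.8], TCP at [115.991, -512.033, 248.294] pointing down, gripper open.
Joint ranges: [-168.41, 168.41], [-55.51, 124.54], [10.69, 146.95], [-70.63, 250.63], [1, 178], [-165.06, 165.06]. Speed limits (degrees/s): [136.94, 136.94, 172.46, 180, 180, 180].

## Interface

Orientations are given as a 3x3 rotation matrix whose columns are the frame's x, y, z axes.
In Python, from station import read_state, read_camera, calibration, finish_job gives the robot as it stands.
- The arm moves only by the tool jog_arm, never from a script. Its argument "rows" is a list of rows, each a list of 3 entries, a list of its own where there are three numbers: the shift along the tool's x, y, z in mm, then the turn about the tool's z in rad, then the closure, from -1 (fully open) to 1 (shut). In form: [[[tx, ty, tz], roll, gripper], ...]. A call has 1 to 8 rows; each row is the pose to reach, as a shift and turn from the pose commanded when the call began, along the tool's axes at that moment; what a row does not reach only later rows make up. A row lasts 1/10 s, in which the tool goes at most 50 mm and 8.59 degrees, less where a joint would pass 70% of its speed; a pose out of reach is approached as far as the arm can. A call with a gripper value outside its range is refused whole. The fingers move at their own pace and stop on an object; "grip_force" is the grip in N (left out, the last holds). Time passes only in rows, so rows that repeat a pose let the fingers close. It gives the time, the measured TCP pose, the force, the opening and the grip force at its end, in the units of the state.
- read_state(): the state, without advancing time (a new reading comes with each control period).
- read_camera(name): name is "scene" or "top" or "wrist"; returns (picture, depth): 400x640x3 uint8, red, green, blue; 400x640 float32, mm along the optical axis (not along the pixel's ray), 0 where there is no reading.
- calibration(name): a dict with "vfov" (degrees; the focal length in pixels is half the picture's height over the tangent of half this angle, whatever the lens; pixels are square), "cx", "cy" (the principal point, pixels), "cam_to_world" (4x4, takes a point from camera to world coordinates). Camera axes: x right, y down, z forward; pixel columns grow to the right and rows downward; lengths in mm; the calibration is good to about 2 mm. A picture is of the moment at which its call begins: read the wrist's pose just before it. calibration takes no time and is no camera call; for the wrist camera it gives the pose at the moment of the call.
- finish_job(): hands the job in; it is judged then, once.
The state is a dict: "time": time; "joints": joint angles; "dq": joint speeds; "joint_efforts": joint torques, N m; "ee_pos": TCP position; "orientation": TCP orientation; "force": force on the tool from outside, world axes, zero at the start; "wrist_torque": the same for the moment, N m; "width": finger opening in mm; "grip_force": force on a finger pad.
Only numpy, scipy, OpenCV 4.12 (cv2) and the standard library are available. Lean on these libraries where they do the work, as an engineer would, in place of code of your own. Each camera call takes 0.05 s, during which the arm holds its last target. There are 200 camera calls.

## Task

Get the mould ready for casting: take the spatula out from between the two mould halves and press its handle fully home into both spring clips of the clip rail. Then slide the loose half fully shut against the fixed half, hook the latch claw over the keeper bar and swing the lever all the way down over centre, so that it lies flat with the claw still hooked. Leave the other things on the bench where they are.

Things in the scene. Friction and masses are not known exactly. Their poses are not given: they have to be found in the camera images.
- mould: Two-part aluminium mould on a fixed plywood board. Origin on the bench, in the parting plane. Board 12 mm thick, x=-140..100, y=-110..180 mm. Fixed half: block x=5..95, y=-100..0, top z=72; the loose half, same size, is at y=0..100 when shut and is slid away towards +y. On top sits a draw latch whose lever and claw turn in the vertical plane x=50 mm.
- slide (a joint): Opening of the loose half along the mould's +y, in m: 0 = shut against the fixed half (stop); starts about 0.06 to 0.075. Stiff to push (about 4 N) and stays where it is left.
- slide_end (a point): Centre of the loose half's outer end face (the +y face, 90 mm wide, 58 mm tall), 43 mm above the bench; push it towards the mould's -y to shut. Clear air beside it.
- pivot (a point): Lever pivot, 20 mm above the top of the fixed half, at mould x=+50, y=-45, z=92 mm. Axes as the mould's; the keeper is towards +y.
- lever (a joint): Lever angle: 0 = down, level towards mould -y (stop); pi/2 = upright; more leans to the keeper. Starts 1.45-1.7. Steel bar 5 mm thick, 16 mm wide (26 at the end), its mid-plane 1 mm above the pivot when down, reaching 69 mm from the pivot. Stays where left until the hooked claw pulls: let go early it springs back; up to about 5 N at its end takes it through dead centre (0.3 rad), then it snaps down and holds.
- claw (a joint): Claw angle to the lever. Elevation above level, from its pin towards the keeper = joint claw - joint lever: starts standing at 1.1-1.5 rad, held only lightly by friction (keep clear in passing); pushed below about 0.9 it drops by its own weight. Its pin is on the lever 26 mm from the pivot, 0.21 rad below the lever's line when down (lever upright: 25 mm above the pivot, 5 mm towards mould -y).
- claw_plate (a point): Centre of the claw's end plate (30 long, 44 wide, 3 mm thick), 74 mm along the claw from its pin, 7.5 mm above the pin line. Two thin side arms 41 mm apart, straddling the lever, join it to the pin. With the claw standing, this plate is the highest part of the latch, above the lever's end. Axes: x along the claw away from the pin, z out of its upper face.
- claw_lip (a point): Lower inner edge of the claw's downturned lip at its far end, 85 mm along the claw from the pin; the lip is 44 mm wide, 4 mm thick and hangs 11 mm below the plate. Hooked: this edge is beyond and below the keeper bar, on the side away from the lever.
- keeper_bar (a point): Centre of the keeper, a level steel bar 8 mm thick, 36 mm long, on the loose half, 88 mm above the bench; it moves with that half. Site x: mould +y. With the mould shut it is 59 mm from the pivot towards +y, and the claw, lever upright, reaches 4-12 mm past it. It is sprung: the latched claw draws it about 3.5 mm towards the lever.
- spatula_mid (a point): Centre of the spatula's handle, a dark-wood cylinder 14 mm thick, 120 mm long, along the point's x. A thin steel shank and blade (13 mm wide) run on from its +x end, to 135 mm from the centre. At the start it lies on the board (centre 19 mm above the bench), about 70 mm from the mould's origin towards -x, blade between the halves. Grasp across its middle. 60 g.
- spatula_a (a point): Point on the handle's axis 55 mm from its centre, end away from the blade.
- spatula_b (a point): Point on the handle's axis 55 mm from its centre, blade end.
- rail_seat (a point): Fixed clip rail: wooden strip 200x70x12 mm, two steel spring clips open to the top, 10 mm wide, at -45 and +45 mm along its x. This point: where the handle's centre lies when home, midway between the clips, 45 mm above the bench. Handle lies along x, either way round. Clip lips stand 6 mm higher, 9 mm apart; pushing past them takes some 4-12 N in all, and it snaps in. Free space between clips.
- wax_bust: Brown wax bust, 108 mm tall, 68 mm wide, stands loose on the bench: leave alone. Origin under its centre.
- plaster_block: Plaster block 80 x 60 x 50 mm, loose: leave alone. Origin under its centre.
- brush_pot: White ceramic pot, 100 mm tall, 70 mm wide, loose: leave alone. Origin under its centre.
- oil_can: Plain metal can, 110 mm tall, 60 mm wide, loose: leave alone. Origin under its centre.
Things that resemble listed ones, but are neither listed nor needed, are in the scene too. Of the things that look like the part that bears rail_seat, take the one that is nearest to the robot's base at the start.

How it is judged (in metres and radians):
On the way, in this order (a step that is already met when the one before it is completed fails the run):
1. the spatula's handle is home in both clips (z of each of spatula_a, spatula_b in the frame of rail_seat below 0.004 m and distance between spatula_mid and rail_seat below 0.014 m and angle between the x axis of spatula_mid and the x axis of rail_seat, either way round below 0.1 rad), for 0.2 s.
2. the loose half is shut (value of joint slide below 0.003 m), for 0.2 s.
3. the claw is hooked over the keeper bar (x of claw_lip in the frame of keeper_bar between 0.002 and 0.03 m and z of claw_lip in the frame of keeper_bar below -0.002 m), for 0.2 s.
4. the lever is down over centre (value of joint lever below 0.06 rad), for 0.2 s.
At the end, for the whole second after the job is handed in: Handle seated in both clips (ends within 4 mm of seated height, centre within 14 mm of midway, in line within 0.1 rad); loose half shut within 3 mm; claw lip beyond the keeper bar and 2 mm or more below its centre; lever within 0.06 rad of its down stop, at rest (all of step 1 and all of step 3 and value of joint slide below 0.003 m and value of joint lever below 0.06 rad and velocity of joint lever below 0.05 rad/s); the robot touches nothing.
It fails at once if a bystander object is moved more than 30 mm or tipped (distance of any of wax_bust, plaster_block, brush_pot, oil_can from where it was at the start of the episode above 0.03 m or angle between any of wax_bust, plaster_block, brush_pot, oil_can's own z axis and vertical above 0.4 rad).
It also fails if it takes over 72 s, if anything falls off the work surface, if the arm or the gripper's body presses on something with over 40 N, if the wrist force passes 120 N, or if a joint passes its speed limit or range.

## Working session

There is one attempt and no reset: what is moved stays moved. The work goes in short steps, Python scripts to look and compute and a tool call to move; the robot and the scene stay as the last step left them, time stands still between calls to the robot, and variables do not carry over. Pictures are saved under pics/ and viewed, at most 11 in all, crops included, and the job is handed in when it is done.

Besides the shell and the picture viewer there is one more tool, called by a JSON object that holds its "method" and its "body". jog_arm: Moves the arm, as the interface text tells. Its arguments: {"type":"object","properties":{"rows":{"type":"array","items":{"type":"array"}},"grip_force":{"type":"number"}},"required":["rows"]}

```bash
mkdir -p pics; ls; cat > h.py <<'E'
import numpy as np, cv2
from station import read_state, read_camera, calibration, finish_job
def grab(name):
    c=calibration(name); im,d=read_camera(name); np.savez(f'{name}.npz',im=im,d=d,T=np.array(c['cam_to_world']),f=200/np.tan(np.radians(c['vfov'])/2),cx=c['cx'],cy=c['cy']); return load(name)
def load(name): return dict(np.load(f'{name}.npz'))
def cloud(g):
    v,u=np.mgrid[0:400,0:640]; d=g['d']; p=np.stack([(u-g['cx'])/g['f']*d,(v-g['cy'])/g['f']*d,d],-1)
    P=p@g['T'][:3,:3].T+g['T'][:3,3]; P[d==0]=np.nan; return P
def ray(g,u,v,z):
    r=g['T'][:3,:3]@np.array([(u-g['cx'])/g['f'],(v-g['cy'])/g['f'],1]); o=g['T'][:3,3]; return o+r*(z-o[2])/r[2]
def proj(g,p):
    q=g['T'][:3,:3].T@(np.array(p)-g['T'][:3,3]); return q[:2]/q[2]*g['f']+[g['cx'],g['cy']]
def save(im,name): cv2.imwrite(f'pics/{name}.png',cv2.cvtColor(im,cv2.COLOR_RGB2BGR))
E
python3 - <<'E'
from h import *
t=grab('top'); s=grab('scene'); print(t['T'].round(2),s['T'].round(2),t['f'],s['f'])
save(t['im'],'top'); save(s['im'],'scene'); print(read_state())
E
```

```text
pics
[[-2.0000e-02 -9.9000e-01  1.6000e-01  3.4944e+02]
 [-1.0000e+00  2.0000e-02  2.0000e-02 -9.8090e+01]
 [-2.0000e-02 -1.6000e-01 -9.9000e-01  1.3918e+03]
 [ 0.0000e+00  0.0000e+00  0.0000e+00  1.0000e+00]] [[ 9.00000e-02  6.40000e-01 -7.60000e-01  1.90421e+03]
 [ 1.00000e+00 -6.00000e-02  7.00000e-02 -1.86440e+02]
 [-0.00000e+00 -7.70000e-01 -6.40000e-01  1.20402e+03]
 [ 0.00000e+00  0.00000e+00  0.00000e+00  1.00000e+00]] 444.0045443860867 496.196874235945
{'time': 0.1, 'joints': array([-9.00348314e+01,  1.79543980e+01,  8.58470551e+01,  2.31009737e-03,
        7.62599959e+01, -1.27991661e+01]), 'dq': array([ 0.04002191, -0.03230144, -0.08398274,  0.04823718,  0.03318203,
        0.02118477]), 'joint_efforts': array([ 2.58216947e-03, -4.12897360e+01, -2.60140336e+01, -2.25839276e-04,
        3.01349064e-03, -3.80675783e-05]), 'ee_pos': array([ 115.99820132, -511.83003494,  247.82581638]), 'orientation': array([[ 9.75289189e-01,  2.20932106e-01,  3.98170048e-05],
       [ 2.20931938e-01, -9.75288639e-01,  1.07246274e-03],
       [ 2.75774524e-04, -1.03716446e-03, -9.99999424e-01]]), 'force': array([-0.21508757,  0.28440861,  0.3929264 ]), 'wrist_torque': array([-0.02964462,  0.03741918,  0.03809567]), 'grip_force': 0.0, 'width': 85.26996340698238}
```

View pics/top.png

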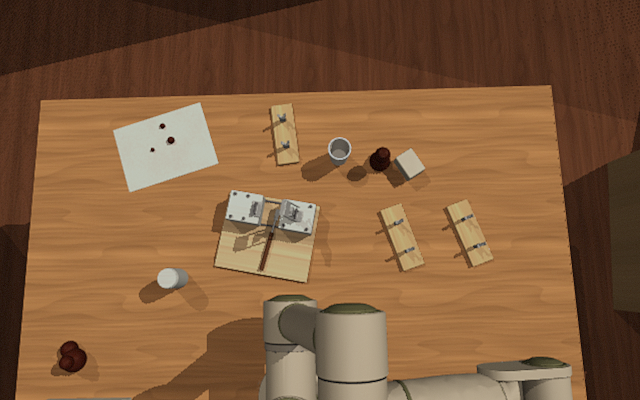

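View pics/scene.png

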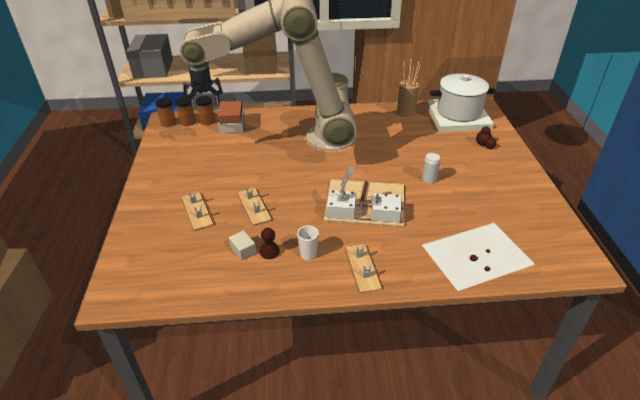

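The top view shows three rail look-alikes, at (285,133), (401,237) and (468,233). The mould is at about (268,230), with its fixed half at (296,215), its loose half at (245,207) and the handle at (266,248). There is only one spatula. Next I'll measure how far each rail is from the base.

```bash
python3 - <<'E'
from h import *
t=load('top'); P=cloud(t)
for uv in [(285,133),(401,237),(468,233)]:
    p=ray(t,*uv,12); print('rail',uv,p.round(), np.hypot(*p[:2]).round())
for n,uv in dict(pot=(340,150),bust=(380,160),block=(409,164),can=(172,279),bust2=(72,356)).items(): print(n,ray(t,*uv,50).round())
hsv=cv2.cvtColor(t['im'],cv2.COLOR_RGB2HSV)
# board/rail tops by height
Z=P[...,2]
for nm,(u0,u1,v0,v1),lo,hi in [('board',(200,330,180,290),7,17),('rail2',(375,430,200,275),7,17)]:
    m=np.zeros(Z.shape,np.uint8); m[v0:v1,u0:u1]=((Z>lo)&(Z<hi))[v0:v1,u0:u1]
    q=P[m>0]; print(nm,m.sum(),np.nanmedian(q[:,2]),cv2.minAreaRect(q[:,:2].astype(np.float32)))
    print(cv2.boxPoints(cv2.minAreaRect(q[:,:2].astype(np.float32))).round(1))
for nm,(u0,u1,v0,v1),lo,hi in [('tops',(200,330,180,250),66,78)]:
    m=np.zeros(Z.shape,np.uint8); m[v0:v1,u0:u1]=((Z>lo)&(Z<hi))[v0:v1,u0:u1]
    n,l,st,_=cv2.connectedComponentsWithStats(m)
    for i in range(1,n):
        if st[i,4]>80: r=cv2.minAreaRect(P[l==i][:,:2].astype(np.float32)); print(nm,st[i,4],np.median(Z[l==i]),r)
a=cv2.resize(t['im'][180:290,200:330],None,fx=3.4,fy=3.4,interpolation=cv2.INTER_CUBIC)
b=cv2.resize(t['im'][195:280,370:430],(int(60*4.4),374),interpolation=cv2.INTER_CUBIC)
save(np.hstack([a,b]),'crop1')
E
```

```text
rail (285, 133) [811.  25.  12.] 811.0
rail (401, 237) [ 466. -332.   12.] 572.0
rail (468, 233) [ 473. -539.   12.] 717.0
pot [ 738. -150.   50.]
bust [ 703. -273.   50.]
block [ 688. -362.   50.]
can [352. 365.  50.]
bust2 [134. 654.  50.]
board 4444 12.245883521075484 ((485.14306640625, 95.57966613769531), (410.987548828125, 338.5220642089844), 88.65878295898438)
[[ 311.1 -105.9]
 [ 649.5 -113.8]
 [ 659.2  297.1]
 [ 320.7  305. ]]
rail2 1286 11.954756258747238 ((468.0074462890625, -339.9031982421875), (153.57522583007812, 227.21218872070312), 81.88896179199219)
[[ 344.7 -399.9]
 [ 569.6 -432. ]
 [ 591.3 -279.9]
 [ 366.4 -247.9]]
tops 886 72.74343213196755 ((564.8624267578125, 143.4618377685547), (101.30172729492188, 90.7587661743164), 78.74613952636719)
tops 694 72.4124037508335 ((533.306640625, -14.568523406982422), (99.67286682128906, 90.32311248779297), 78.85430145263672)
```

View pics/crop1.png

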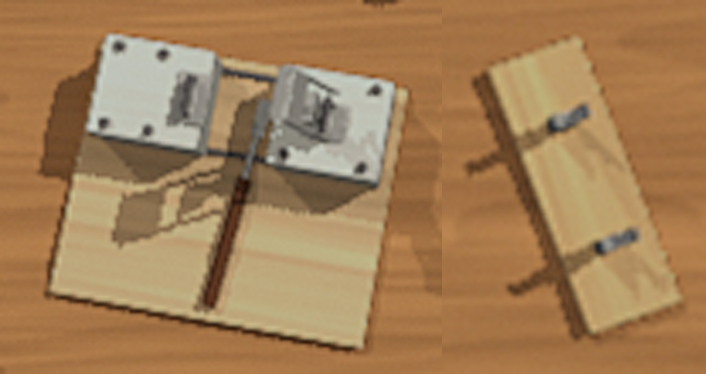

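The nearest rail is the one at (401,237) in the top view, 572 mm from the base, so I choose it. The crop shows both of its clips, and the handle runs from (207,305) to (243,183) in the crop. Next I move above the spatula.

{"method": "jog_arm", "body": {"rows": [[[50, -56, 0], 0, -1], [[100, -112, 0], 0, -1], [[150, -168, 0], 0, -1], [[200, -224, 0], 0, -1], [[250, -280, 0], 0, -1], [[300, -336, 0], 0, -1], [[350, -392, 0], 0, -1], [[400, -448, 0], 0, -1]]}}

```text
time: 0.9
ee_pos: [310.2, -160.2, 248.3]
orientation: [[0.975, 0.22, 0.0], [0.22, -0.975, -0.0], [0.0, 0.0, -1.0]]
force: [1.3, -0.4, 0.2]
width: 85.3
grip_force: 0.0
```

{"method": "jog_arm", "body": {"rows": [[[30, -35, 0], 0.1, -1], [[60, -70, 0], 0.2, -1], [[90, -105, 0], 0.35, -1], [[120, -140, 0], 0.5, -1], [[150, -175, 0], 0.51, -1], [[155, -182, 0], 0.51, -1], [[155, -182, 0], 0.51, -1], [[155, -182, 0], 0.51, -1]]}}

```text
time: 1.7
ee_pos: [420.6, 49.8, 248.0]
orientation: [[0.959, -0.282, -0.001], [-0.282, -0.959, -0.0], [-0.001, 0.0, -1.0]]
force: [0.0, -0.7, 0.2]
width: 85.5
grip_force: 0.0
```

```bash
python3 - <<'E'
from h import *
s=read_state(); print(s['time'],s['ee_pos'].round(1),s['orientation'].round(3).tolist())
w=grab('wrist'); save(w['im'],'w1'); print(w['T'].round(2),w['f'],w['cx'],w['cy'])
E
```

```text
1.7 [420.6  49.8 248. ] [[0.959, -0.282, -0.001], [-0.282, -0.959, -0.0], [-0.001, 0.0, -1.0]]
[[-2.8000e-01 -9.2000e-01 -2.6000e-01  4.8706e+02]
 [-9.6000e-01  2.7000e-01  8.0000e-02  3.0320e+01]
 [ 0.0000e+00  2.7000e-01 -9.6000e-01  3.7500e+02]
 [ 0.0000e+00  0.0000e+00  0.0000e+00  1.0000e+00]] 275.5485002754453 324.9512910257258 194.42229783021847
```

View pics/w1.png

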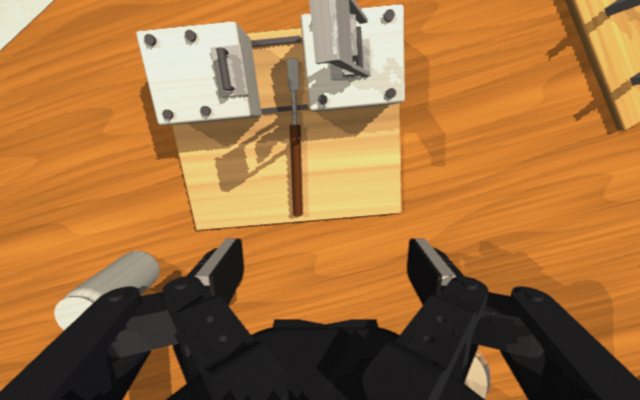

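The wrist view shows the handle at about (296,170), upright in the image, with its shank running up between the halves. The lever and claw stand at (335,40) and the keeper is at (224,67). Now I measure the handle.

```bash
cat >> h.py <<'E'
def axis_from(g,m,z):
    n,l,st,_=cv2.connectedComponentsWithStats(m.astype(np.uint8)); i=1+np.argmax(st[1:,4]); v,u=np.nonzero(l==i)
    q=np.array([ray(g,a,b,z)[:2] for a,b in zip(u,v)]).astype(np.float32); r=cv2.minAreaRect(q); c=q.mean(0)
    d=np.linalg.svd(q-c,full_matrices=False)[2][0]; d*=np.sign(d[0]); t=(q-c)@d
    return c+d*(t.max()+t.min())/2,d,np.degrees(np.arctan2(d[1],d[0])),np.ptp(t),r[1]
E
python3 - <<'E'
from h import *
for n,box in [('wrist',(270,320,110,225)),('top',(255,280,225,275))]:
    g=load(n); hsv=cv2.cvtColor(g['im'],cv2.COLOR_RGB2HSV).astype(int); m=(hsv[...,2]<115)&(hsv[...,1]>110)&((hsv[...,0]<12)|(hsv[...,0]>170))
    k=np.zeros_like(m); k[box[2]:box[3],box[0]:box[1]]=1; print(n,axis_from(g,m&k,21))
g=load('wrist'); P=cloud(g)
print('blade',P[75,293],P[110,294],'rods',P[42,285],P[108,280], 'handle',P[170,296])
Z=P[...,2]; m=((Z>67)&(Z<77)).astype(np.uint8); n,l,st,_=cv2.connectedComponentsWithStats(m)
for i in range(1,n):
    if st[i,4]>500: print('top',st[i],cv2.minAreaRect(P[l==i][:,:2].astype(np.float32)))
E
```

```text
wrist (array([461.7655 ,  76.20733], dtype=float32), array([ 0.9656553 , -0.25982657], dtype=float32), np.float32(-15.059771), np.float32(54.31246), (10.100499153137207, 54.367225646972656))
top (array([431.726  ,  85.94504], dtype=float32), array([ 0.9610505, -0.2763727], dtype=float32), np.float32(-16.043835), np.float32(115.02527), (9.835173606872559, 115.03206634521484))
blade [543.06798538  52.94008372  22.64512321] [504.9628979   63.96147433  24.69337747] rods [580.35241471  51.07461734  17.55910462] [512.57875215  80.74036768  16.08865005] handle [434.47665902  83.99520183  28.24375655]
top [ 300    4  104  107 6374] ((531.7677001953125, -13.061470031738281), (100.1397933959961, 90.23301696777344), 78.70087432861328)
top [ 136   22  115  103 8482] ((563.2658081054688, 145.004638671875), (102.12631225585938, 90.15968322753906), 78.72392272949219)
```

{"method": "jog_arm", "body": {"rows": [[[0, -38, 30], 0, -1], [[0, -38, 70], 0, -0.3], [[0, -38, 110], 0, -0.3], [[0, -38, 150], 0, -0.3], [[0, -38, 190], 0, -0.3], [[0, -38, 214], 0, -0.3], [[0, -38, 214], 0, -0.3], [[0, -38, 214], 0, -0.3]]}}

```text
time: 2.55
ee_pos: [431.9, 85.3, 35.1]
orientation: [[0.959, -0.284, 0.0], [-0.284, -0.959, -0.0], [0.0, -0.0, -1.0]]
force: [0.2, -0.1, 1.4]
width: 55.4
grip_force: 0.0
```

```bash
python3 - <<'E'
from h import *
s=read_state(); print(s['ee_pos'],s['width'],s['force'])
w=grab('wrist'); save(w['im'],'w2')
e=s['ee_pos']; print(proj(w,[e[0],e[1],19]), proj(w,[431.7,86,19]))
E
```

```text
[431.92939673  85.29239686  35.07918604] 55.422043359150166 [ 0.20312593 -0.14505601  1.43984154]
[324.91299995 243.27532822] [323.83536697 243.95373714]
```

View pics/w2.png

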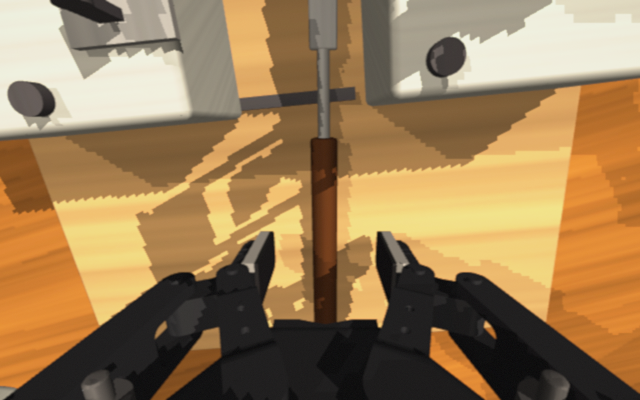

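The view shows the handle at (324,240), centred between the fingers. I'll close and draw it out.

{"method": "jog_arm", "body": {"rows": [[[0, 0, 2], 0, -0.3], [[0, 0, 3], 0, 1], [[0, 0, 3], 0, 1], [[0, 0, 3], 0, 1], [[0, 0, 3], 0, 1], [[0, 0, 3], 0, 1], [[0, 0, 3], 0, 1], [[0, 0, 3], 0, 1]], "grip_force": 70}}

```text
time: 3.4
ee_pos: [431.8, 86.1, 31.8]
orientation: [[0.959, -0.283, 0.001], [-0.283, -0.959, -0.0], [0.001, -0.0, -1.0]]
force: [-1.9, 0.4, 6.5]
width: 10.8
grip_force: 68.4
```

{"method": "jog_arm", "body": {"rows": [[[0, 0, -3], 0, 1], [[-5, 0, -8], 0, 1], [[-25, 0, -10], 0, 1], [[-50, 0, -15], 0, 1], [[-75, 0, -30], 0, 1], [[-95, 0, -60], 0, 1], [[-95, 0, -100], 0, 1], [[-95, 0, -120], 0, 1]]}}

```text
time: 4.2
ee_pos: [340.4, 113.2, 154.1]
orientation: [[0.959, -0.283, 0.004], [-0.283, -0.959, -0.0], [0.004, -0.001, -1.0]]
force: [-0.0, -0.3, -1.2]
width: 10.9
grip_force: 68.4
```

```bash
python3 - <<'E'
from h import *
s=read_state(); print(s['joints'].round(1))
t=grab('top'); P=cloud(t); 
# rail: wood strip mask by height
hsv=cv2.cvtColor(t['im'],cv2.COLOR_RGB2HSV).astype(int)
print(hsv[237,403],hsv[225,398],hsv[250,370],hsv[220,397])
Z=P[...,2]; m=(Z>25)&(Z<60); k=np.zeros_like(m);k[195:280,370:430]=1
n,l,st,c=cv2.connectedComponentsWithStats((m&k).astype(np.uint8))
for i in range(1,n):
    if st[i,4]>2: q=P[l==i]; print('clip',st[i],np.median(q,0),q.min(0),q.max(0))
m=(Z>7)&(Z<18)&k.astype(bool); m=cv2.morphologyEx(m.astype(np.uint8),cv2.MORPH_OPEN,np.ones((3,3))); q=P[m>0]; r=cv2.minAreaRect(q[:,:2].astype(np.float32)); print(m.sum(),r)
E
```

```text
[ -0.5   3.2 119.4   0.   57.2 105.9]
[ 20 107 188] [ 17 125 174] [ 15 148 176] [ 19  68 180]
clip [395 219   9   6  27] [ 510.8817712  -323.61335246   43.12119329] [ 504.16976451 -332.76326427   31.06362976] [ 516.44131024 -311.46014528   59.83294473]
clip [407 247   9   5  25] [ 428.10791875 -354.02632374   50.86118512] [ 419.63284145 -364.03561705   35.56324002] [ 432.38612957 -341.70088764   59.735343  ]
clip [405 249   2   3   3] [ 423.99333828 -340.85781253   35.82510262] [ 420.95820718 -341.09604428   34.36897043] [ 427.15597792 -338.50070155   36.25822001]
1163 ((469.3001708984375, -335.7172546386719), (199.6725616455078, 70.90290069580078), 18.364347457885742)
```

{"method": "jog_arm", "body": {"rows": [[[10, 40, -10], 0, 1], [[22, 80, -16], 0, 1], [[35, 120, -16], 0, 1], [[47, 160, -16], 0, 1], [[60, 205, -16], 0, 1], [[74, 252, -16], 0, 1], [[105, 276, -16], -0.1, 1], [[140, 304, -16], -0.2, 1]]}}

```text
time: 5.05
ee_pos: [388.4, -219.7, 166.9]
orientation: [[0.996, -0.085, -0.0], [-0.085, -0.996, 0.001], [-0.001, -0.001, -1.0]]
force: [0.4, -1.1, -0.1]
width: 10.9
grip_force: 68.5
```

{"method": "jog_arm", "body": {"rows": [[[30, 17, 0], -0.14, 1], [[60, 34, 0], -0.28, 1], [[90, 50, 0], -0.417, 1], [[90, 50, 0], -0.417, 1], [[90, 50, 0], -0.417, 1]]}}

```text
time: 5.55
ee_pos: [473.6, -275.5, 166.3]
orientation: [[0.946, 0.323, -0.001], [0.323, -0.946, 0.001], [-0.001, -0.002, -1.0]]
force: [-0.0, 0.6, -0.3]
width: 10.8
grip_force: 68.5
```

```bash
python3 - <<'E'
from h import *
s=read_state(); print(s['ee_pos'],s['orientation'].round(3).tolist())
w=grab('wrist'); save(w['im'],'w3'); P=cloud(w); Z=P[...,2]
X=P[...,0];Y=P[...,1]; near=(np.hypot(X-469,Y+336)<115)
m=(Z>25)&(Z<56)&near
n,l,st,c=cv2.connectedComponentsWithStats(m.astype(np.uint8))
for i in range(1,n):
    if st[i,4]>30: q=P[l==i]; print('clip',st[i],q.mean(0).round(1),cv2.minAreaRect(q[:,:2].astype(np.float32)),np.percentile(q[:,2],[5,95]))
m=(Z>8)&(Z<16)&near; q=P[m]; print(m.sum(),cv2.minAreaRect(q[:,:2].astype(np.float32)))
E
```

```text
[ 473.59710735 -275.47828484  166.32629839] [[0.946, 0.323, -0.001], [0.323, -0.946, 0.001], [-0.001, -0.002, -1.0]]
clip [370 164  28  17 308] [ 511.1 -319.6   42.4] ((509.7320556640625, -319.83270263671875), (10.301355361938477, 20.71531105041504), 18.12442970275879) [28.20301071 55.35876004]
clip [366 247  25  24 359] [ 427.2 -348.    40.5] ((424.8038024902344, -348.2515563964844), (11.006265640258789, 20.628862380981445), 18.08077621459961) [27.4988657  55.08966976]
8570 ((476.8214111328125, -331.1392822265625), (178.59910583496094, 70.40110778808594), 18.646081924438477)
```

View pics/w3.png

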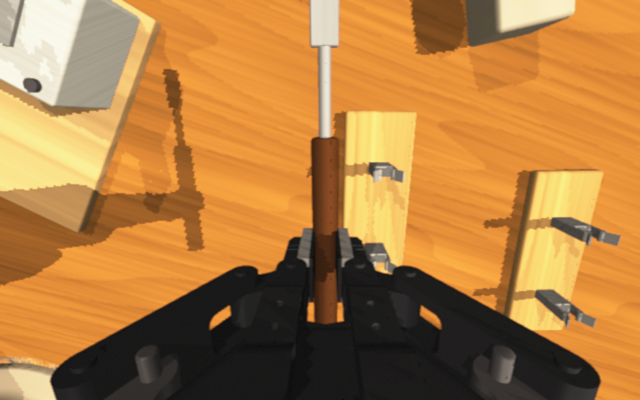

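The wrist view shows the handle held straight at (325,220), blade ahead. The chosen rail is at (378,190), with clips at (385,172) and (377,256). I'll measure the held handle in the same image so the offset is relative.

```bash
python3 - <<'E'
from h import *
s=read_state(); w=load('wrist'); R=np.array(s['orientation']); e=s['ee_pos']
P=cloud(w); hsv=cv2.cvtColor(w['im'],cv2.COLOR_RGB2HSV).astype(int)
m=(hsv[...,1]>100)&(hsv[...,2]<150)&((hsv[...,0]<13)|(hsv[...,0]>170)); k=np.zeros_like(m); k[138:225,305:345]=1; m&=k.astype(bool)
q=P[m]; L=(q-e)@R; print(m.sum(), 'tool-frame x range',np.percentile(L[:,0],[1,99]))
for a in range(0,70,10):
    z=L[(L[:,0]>a)&(L[:,0]<a+10)]
    if len(z): print(a,len(z),'y',np.percentile(z[:,1],[3,50,97]).round(1),'z top',np.percentile(z[:,2],[3,50]).round(1))
for c in [(509.7,-319.8,45),(424.8,-348.25,45),(468,-334.8,45)]: print((np.array(c)-e)@R)
E
```

```text
2167 tool-frame x range [nan nan]
10 197 y [-5.2  1.1  6.9] z top [4.3 5.9]
20 454 y [-5.1  0.6  6.8] z top [4.1 5.8]
30 484 y [-5.4  0.6  6.7] z top [4.2 5.8]
40 505 y [-5.3  0.6  6.5] z top [4.2 5.8]
50 521 y [-5.3  0.6  6.4] z top [4.3 6. ]
[ 20.16744969  54.06991337 121.56770901]
[-69.37117913  53.57934583 121.6438244 ]
[-24.14231466  54.80030146 121.6039876 ]
```

{"method": "jog_arm", "body": {"rows": [[[-12, 27, 20], 0, 1], [[-24, 53.4, 45], 0, 1], [[-24, 53.4, 80], 0, 1], [[-24, 53.4, 93], 0, 1], [[-24, 53.4, 93], 0, 1], [[-24, 53.4, 93], 0, 1]]}}

```text
time: 6.2
ee_pos: [468.9, -333.9, 75.8]
orientation: [[0.946, 0.324, 0.001], [0.324, -0.946, -0.001], [0.001, 0.001, -1.0]]
force: [-0.1, 0.9, 0.2]
width: 10.9
grip_force: 68.6
```

{"method": "jog_arm", "body": {"rows": [[[0, 0, 3], 0, 1], [[0, 0, 6], 0, 1], [[0, 0, 9], 0, 1], [[0, 0, 12], 0, 1], [[0, 0, 15], 0, 1], [[0, 0, 17], 0, 1], [[0, 0, 18], 0, 1], [[0, 0, 18], 0, 1]]}}

```text
time: 7.0
ee_pos: [468.6, -334.1, 57.6]
orientation: [[0.946, 0.324, 0.0], [0.324, -0.946, -0.0], [0.0, 0.0, -1.0]]
force: [-4.7, 5.1, 13.9]
width: 10.8
grip_force: 70.1
```

```bash
python3 - <<'E'
from h import *
s=read_state(); w=grab('wrist'); R=np.array(s['orientation']); e=s['ee_pos']; print(e,s['force'],s['wrist_torque'])
P=cloud(w); hsv=cv2.cvtColor(w['im'],cv2.COLOR_RGB2HSV).astype(int)
m=(hsv[...,1]>100)&(hsv[...,2]<150)&((hsv[...,0]<13)|(hsv[...,0]>170)); k=np.zeros_like(m); k[100:225,300:350]=1; m&=k.astype(bool)
q=P[m]; q=q[q[:,2]>25]; L=(q-e)@R
for a in range(0,80,10):
    i=(L[:,0]>a)&(L[:,0]<a+10); z=L[i]
    if len(z)>5: print(a,len(z),'y',np.percentile(z[:,1],[3,50,97]).round(1),'world top z',np.percentile(q[i][:,2],[50,97]).round(1))
save(w['im'],'w4')
E
```

```text
[ 468.61585307 -334.06884915   57.62472487] [-4.73798912  5.14903963 13.90046759] [ 0.93728543  0.75039209 -0.10007937]
10 185 y [-5.5  0.3  6. ] world top z [52.4 53.7]
20 430 y [-5.3  0.3  5.9] world top z [52.4 53.9]
30 420 y [-5.2  0.3  5.8] world top z [52.5 54. ]
40 381 y [-4.1  0.3  5.2] world top z [52.6 54.1]
50 497 y [-5.5  0.3  6.1] world top z [52.2 53.9]
```

View pics/w4.png

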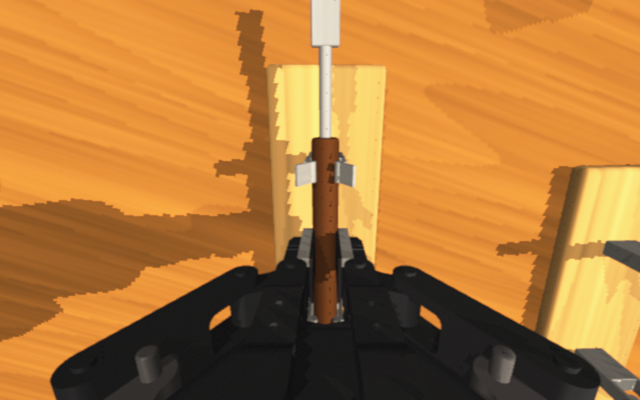

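The view shows the handle between the front clip's flared lips at (325,172), centred. I'll press a little further.

{"method": "jog_arm", "body": {"rows": [[[0, -0.7, 2], 0, 1], [[0, -1, 4], 0, 1], [[0, -1, 4], 0, 1], [[0, -1, 4], 0, 1]]}}

```text
time: 7.45
ee_pos: [468.7, -334.1, 57.2]
orientation: [[0.946, 0.324, 0.002], [0.324, -0.946, -0.003], [0.001, 0.003, -1.0]]
force: [-12.2, 10.1, 44.3]
width: 10.9
grip_force: 73.5
```

```bash
python3 - <<'E'
from h import *
s=read_state(); w=grab('wrist'); R=np.array(s['orientation']); e=s['ee_pos']; print(e,s['force'],s['wrist_torque'])
P=cloud(w); hsv=cv2.cvtColor(w['im'],cv2.COLOR_RGB2HSV).astype(int)
m=(hsv[...,1]>100)&(hsv[...,2]<150)&((hsv[...,0]<13)|(hsv[...,0]>170)); k=np.zeros_like(m); k[100:225,300:350]=1; m&=k.astype(bool)
q=P[m]; q=q[q[:,2]>25]; L=(q-e)@R
for a in range(0,80,10):
    i=(L[:,0]>a)&(L[:,0]<a+10); z=L[i]
    if len(z)>5: print(a,len(z),'y',np.percentile(z[:,1],[3,50,97]).round(1),'world top z',np.percentile(q[i][:,2],[50,97]).round(1))
E
```

```text
[ 468.73024556 -334.08178535   57.24859362] [-12.22396304  10.10414074  44.34058681] [ 1.83675753  2.29840409 -0.06010096]
10 184 y [-5.4  0.3  6. ] world top z [52.1 53.6]
20 424 y [-5.3  0.3  5.9] world top z [52.1 53.6]
30 421 y [-5.2  0.3  5.8] world top z [52.2 53.7]
40 375 y [-4.   0.3  5.2] world top z [52.4 53.8]
50 504 y [-5.5  0.3  6.1] world top z [52.  53.6]
```

Held at a hard stop with 44 N, so the handle is home. Release and rise.

{"method": "jog_arm", "body": {"rows": [[[0, 0.5, -3], 0, 1], [[0, 0.5, -4], 0, 1], [[0, 0.5, -4], 0, -0.4], [[0, 0.5, -4], 0, -0.4], [[0, 0.5, -4], 0, -0.4], [[0, 0.5, -4], 0, -0.4], [[0, 0.5, -4], 0, -0.4], [[0, 0.5, -30], 0, -0.4]]}}

```text
time: 8.3
ee_pos: [467.2, -332.6, 79.8]
orientation: [[0.946, 0.324, -0.004], [0.324, -0.946, 0.005], [-0.003, -0.006, -1.0]]
force: [0.5, 0.4, -0.5]
width: 60.0
grip_force: 0.0
```

{"method": "jog_arm", "body": {"rows": [[[0, 0, -40], 0, 1], [[0, 0, -80], 0, 1], [[0, 0, -110], 0, 1], [[0, 0, -110], 0, 1], [[0, 0, -110], 0, 1], [[0, 0, -110], 0, 1]]}}

```text
time: 8.9
ee_pos: [468.0, -333.3, 190.9]
orientation: [[0.946, 0.324, -0.002], [0.324, -0.946, 0.002], [-0.001, -0.002, -1.0]]
force: [-0.6, -0.7, 0.1]
width: -0.2
grip_force: 0.0
```

```bash
python3 - <<'E'
from h import *
s=read_state(); w=grab('wrist'); R=np.array(s['orientation']); e=s['ee_pos']; print(e,s['joints'].round(1),s['width'])
P=cloud(w); hsv=cv2.cvtColor(w['im'],cv2.COLOR_RGB2HSV).astype(int)
m=(hsv[...,1]>100)&(hsv[...,2]<150)&((hsv[...,0]<13)|(hsv[...,0]>170)); 
q=P[m]; q=q[(q[:,2]>30)&(q[:,2]<65)&(np.hypot(q[:,0]-468,q[:,1]+334)<75)]; L=(q-e)@R
c,d,_=q.mean(0),np.linalg.svd(q-q.mean(0),full_matrices=False)[2][0],0; print(len(q),c,d, 'x range',np.percentile(L[:,0],[.5,99.5]))
for a in range(-70,70,20):
    i=(L[:,0]>a)&(L[:,0]<a+20)
    if i.sum()>5: print(a,i.sum(),np.percentile(L[i][:,1],[3,50,97]).round(1),np.percentile(q[i][:,2],[50,97]).round(1))
# mould from the top camera now
t=grab('top'); P=cloud(t); Z=P[...,2]; m=np.zeros(Z.shape,np.uint8); m[180:250,200:330]=((Z>66)&(Z<78))[180:250,200:330]
n,l,st,_=cv2.connectedComponentsWithStats(m)
for i in range(1,n):
    if st[i,4]>80: print(cv2.minAreaRect(P[l==i][:,:2].astype(np.float32)))
E
```

```text
[ 467.992125   -333.33523963  190.86612211] [-47.1  26.9  81.6   0.   71.6  24. ] -0.19915499457180186
1067 [ 477.22184483 -331.49835493   52.46296272] [-0.94671939 -0.32202097 -0.00498957] x range [-40.72355948  58.84579727]
-50 126 [-4.8  1.4  7.7] [52.4 54.5]
-30 203 [-3.7  1.4  6.5] [52.6 54.1]
-10 202 [-3.6  1.4  6.4] [52.6 54. ]
10 222 [-3.5  1.4  6.3] [52.8 54.3]
30 199 [-3.5  1.4  6.2] [52.8 54.3]
50 115 [-3.4  1.3  7. ] [52.5 54.1]
((564.3694458007812, 143.96951293945312), (102.67445373535156, 90.19010925292969), 78.86565399169922)
((533.4588623046875, -14.589241027832031), (99.87198638916016, 90.69931030273438), 78.66736602783203)
```

The handle sits level: its top reads about 54 mm at every station and its offset is about 1 mm. Next, over to the loose half's outer end, turning so the tool's x lies along the mould's +y.

{"method": "jog_arm", "body": {"rows": [[[10, -17, -40], 0, 1], [[30, -50, -75], 0, 1], [[58, -100, -75], 0, 1], [[86, -148, -75], 0, 1], [[114, -196, -75], 0, 1], [[142, -244, -75], 0, 1], [[170, -292, -75], 0, 1], [[198, -340, -75], 0, 1]]}}

```text
time: 9.8
ee_pos: [538.3, 18.1, 266.6]
orientation: [[0.946, 0.324, -0.001], [0.324, -0.946, 0.0], [-0.001, -0.001, -1.0]]
force: [0.6, -1.2, 0.1]
width: 0.2
grip_force: 0.0
```

{"method": "jog_arm", "body": {"rows": [[[25, -42, 0], -0.14, 1], [[50, -84, 0], -0.28, 1], [[75, -126, 0], -0.42, 1], [[93, -158, 0], -0.56, 1], [[93, -158, 0], -0.7, 1], [[93, -158, 0], -0.84, 1], [[93, -158, 0], -0.98, 1], [[93, -158, 0], -1.044, 1]]}}

```text
time: 10.6
ee_pos: [575.0, 195.8, 266.2]
orientation: [[0.191, 0.982, -0.002], [0.982, -0.191, -0.0], [-0.001, -0.002, -1.0]]
force: [-0.3, 0.0, 0.1]
width: -0.1
grip_force: 0.0
```

```bash
python3 - <<'E'
from h import *
s=read_state(); print(s['time'],s['ee_pos'],s['orientation'].round(3).tolist(),s['joints'].round(1))
t=grab('scene'); fc=np.array([533,-14.2]); xm=np.array([.9806,-.1961]); ym=np.array([.1961,.9806]); o=fc-50*xm+50*ym
P=cloud(t); M=np.stack([(P[...,:2]-o)@xm,(P[...,:2]-o)@ym,P[...,2]],-1)
sel=(abs(M[...,0]-50)<35)&(M[...,1]>-130)&(M[...,1]<60)&(M[...,2]>80)&(M[...,2]<225)
q=M[sel]
for z in range(80,225,8):
    r=q[(q[:,2]>=z)&(q[:,2]<z+8)]
    if len(r): print(z,len(r),'y',np.percentile(r[:,1],[3,50,97]).round(),'x',np.percentile(r[:,0],[3,97]).round())
u=np.array([proj(t,[*(o+a*xm+b*ym),c]) for a in(0,100) for b in(-110,180) for c in (0,200)]); print(u.min(0),u.max(0))
(a,b),(c,d)=u.min(0).astype(int),u.max(0).astype(int); save(cv2.resize(t['im'][b:d,a:c],None,fx=4,fy=4,interpolation=cv2.INTER_CUBIC),'s2')
E
```

```text
10.6 [575.02732172 195.75946741 266.18793869] [[0.191, 0.982, -0.002], [0.982, -0.191, -0.0], [-0.001, -0.002, -1.0]] [ 7.8 28.  68.5 -0.  83.5 18.8]
80 9 y [-49. -42. -37.] x [33. 70.]
88 15 y [-48. -43. -38.] x [41. 72.]
96 6 y [-48. -42. -39.] x [52. 73.]
104 4 y [-44. -43. -40.] x [51. 55.]
112 10 y [-53. -49. -39.] x [24. 71.]
120 8 y [-53. -49. -40.] x [26. 69.]
128 7 y [-50. -46. -42.] x [35. 76.]
136 6 y [-46. -46. -42.] x [32. 73.]
144 7 y [-43. -39. -37.] x [25. 76.]
152 9 y [-42. -39. -36.] x [30. 77.]
160 8 y [-40. -36. -30.] x [33. 74.]
168 7 y [-36. -33. -30.] x [44. 74.]
176 9 y [-33. -31. -27.] x [31. 75.]
184 9 y [-30. -27. -23.] x [41. 76.]
192 27 y [-29. -19. -12.] x [27. 71.]
200 18 y [-24. -21. -13.] x [30. 72.]
[322.68484095 160.12750745] [409.54121785 227.21914037]
```

View pics/s2.png

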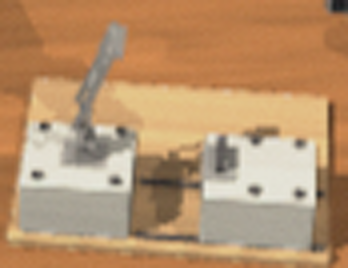

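The lever is upright, with its foot at (85,140) in the crop. The claw leans towards the keeper, its tip at (118,35), at an elevation of about 1.2 rad. The keeper is at (222,155). Now I shut the slide.

{"method": "jog_arm", "body": {"rows": [[[20, 0, 20], 0, 1], [[40, 0, 60], 0, 1], [[40, 0, 105], 0, 1], [[40, 0, 150], 0, 1], [[40, 0, 190], 0, 1], [[40, 0, 220], 0, 1], [[40, 0, 220], 0, 1], [[40, 0, 220], 0, 1]]}}

```text
time: 11.45
ee_pos: [583.3, 234.9, 47.8]
orientation: [[0.197, 0.98, -0.0], [0.98, -0.197, 0.0], [0.0, -0.0, -1.0]]
force: [0.8, -0.5, 0.9]
width: -0.1
grip_force: 0.0
```

{"method": "jog_arm", "body": {"rows": [[[-12, 0, 0], 0, 1], [[-22, 0, 0], 0, 1], [[-32, 0, 0], 0, 1], [[-42, 0, 0], 0, 1], [[-52, 0, 0], 0, 1], [[-62, 0, 0], 0, 1], [[-72, 0, 0], 0, 1], [[-80, 0, 0], 0, 1]]}}

```text
time: 12.25
ee_pos: [567.3, 155.5, 47.4]
orientation: [[0.196, 0.981, 0.0], [0.981, -0.196, 0.0], [0.0, 0.0, -1.0]]
force: [1.8, 3.7, 3.2]
width: -0.2
grip_force: 0.0
```

{"method": "jog_arm", "body": {"rows": [[[-4, 0, 0], 0, 1], [[-8, 0, 0], 0, 1], [[-11, 0, 0], 0, 1], [[-13, 0, 0], 0, 1], [[-13, 0, 0], 0, 1]]}}

```text
time: 12.75
ee_pos: [565.2, 145.3, 47.4]
orientation: [[0.196, 0.981, 0.002], [0.981, -0.196, 0.003], [0.003, 0.001, -1.0]]
force: [4.0, 12.9, 0.7]
width: -0.1
grip_force: 0.0
```

{"method": "jog_arm", "body": {"rows": [[[-1, 0, 0], 0, 1], [[-2, 0, 0], 0, 1], [[-2, 0, 0], 0, 1], [[-2, 0, 0], 0, 1]]}}

```text
time: 13.15
ee_pos: [565.2, 145.2, 47.5]
orientation: [[0.195, 0.981, 0.004], [0.981, -0.195, 0.005], [0.006, 0.003, -1.0]]
force: [8.3, 25.4, -1.0]
width: -0.4
grip_force: 0.0
```

The slide is shut: it stopped against 25 N. Now I retreat, rise and cross to behind the claw.

{"method": "jog_arm", "body": {"rows": [[[15, 0, 0], 0, 1], [[25, 0, -30], 0, 1], [[25, 0, -75], 0, 1], [[25, 0, -120], 0, 1], [[25, 0, -165], 0, 1], [[25, 0, -210], 0, 1], [[0, 0, -230], 0, 1], [[-45, 0, -230], 0, 1]]}}

```text
time: 13.95
ee_pos: [556.1, 98.2, 280.0]
orientation: [[0.192, 0.981, 0.005], [0.981, -0.192, -0.001], [0.0, 0.005, -1.0]]
force: [-0.2, -1.0, -1.5]
width: -0.0
grip_force: 0.0
```

{"method": "jog_arm", "body": {"rows": [[[-45, 0, 0], 0, 1], [[-90, 0, 0], 0, 1], [[-135, 0, 0], 0, 1], [[-150, 0, 0], 0, 1], [[-150, 0, 40], 0, 1], [[-150, 0, 80], 0, 1], [[-150, 0, 80], 0, 1]]}}

```text
time: 14.65
ee_pos: [523.9, -48.6, 192.7]
orientation: [[0.196, 0.981, -0.01], [0.981, -0.196, 0.003], [0.001, -0.01, -1.0]]
force: [0.3, -0.6, 0.4]
width: -0.1
grip_force: 0.0
```

```bash
cat >> h.py <<'E'
fc=np.array([533,-14.2]); xm=np.array([.9806,-.1961]); ym=np.array([.1961,.9806]); o=fc-50*xm+50*ym
def mould(P): return np.stack([(P[...,:2]-o)@xm,(P[...,:2]-o)@ym,P[...,2]],-1)
def latch(n):
    M=mould(cloud(grab(n))); q=M[(abs(M[...,0]-50)<35)&(M[...,1]>-130)&(M[...,1]<60)&(M[...,2]>78)&(M[...,2]<225)]
    for z in range(78,225,8):
        r=q[(q[:,2]>=z)&(q[:,2]<z+8)]
        if len(r)>2: print(z,len(r),'y',np.percentile(r[:,1],[3,50,97]).round(),'x',np.percentile(r[:,0],[3,97]).round())
E
python3 - <<'E'
from h import *
s=read_state(); print(s['time'],mould(s['ee_pos']))
latch('wrist'); save(load('wrist')['im'],'w5')
E
```

```text
14.65 [ 47.84272454 -85.52159266 192.69790776]
78 106 y [-87.  18.  49.] x [15. 85.]
86 516 y [11. 14. 18.] x [31. 65.]
94 16 y [13. 14. 16.] x [34. 61.]
118 215 y [-56. -50. -48.] x [29. 68.]
126 48 y [-54. -51. -45.] x [27. 69.]
134 48 y [-51. -48. -42.] x [27. 70.]
142 53 y [-48. -46. -41.] x [27. 70.]
150 49 y [-45. -43. -40.] x [27. 70.]
158 316 y [-42. -40. -38.] x [29. 68.]
166 44 y [-40. -38. -37.] x [26. 70.]
174 175 y [-75. -36. -35.] x [28. 69.]
182 630 y [-79. -34. -32.] x [28. 68.]
190 828 y [-79. -31. -29.] x [29. 68.]
198 4569 y [-79. -20. -13.] x [28. 69.]
206 494 y [-82. -74. -23.] x [28. 69.]
214 802 y [-95. -78. -72.] x [30. 67.]
222 676 y [-92. -74. -72.] x [24. 76.]
```

View pics/w5.png

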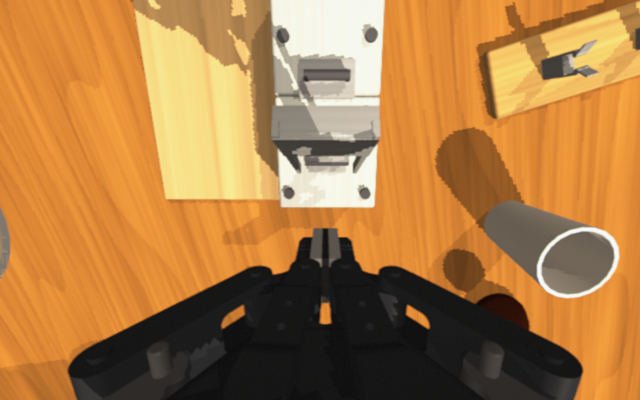

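The view shows the mould shut, with the keeper at (327,75) at mould y=14. The claw plate is at (327,122), standing, and the fingers are at (325,250) behind it. Now I tip the claw.

{"method": "jog_arm", "body": {"rows": [[[20, 2, 3], 0, 1], [[32, 2, 4], 0, 1], [[42, 2, 4], 0, 1], [[50, 2, 4], 0, 1], [[56, 2, 4], 0, 1], [[62, 2, 4], 0, 1], [[67, 2, 4], 0, 1], [[71, 2, 4], 0, 1]]}}

```text
time: 15.5
ee_pos: [542.2, 20.0, 193.3]
orientation: [[0.196, 0.981, -0.0], [0.981, -0.196, 0.0], [0.0, -0.0, -1.0]]
force: [-0.4, 0.2, 0.4]
width: -0.2
grip_force: 0.0
```

{"method": "jog_arm", "body": {"rows": [[[0, 0, -10], 0, 1], [[-20, 0, -20], 0, 1], [[-50, 0, -20], 0, 1], [[-71, 0, -20], 0, 1], [[-71, 0, -20], 0, 1]]}}

```text
time: 16.0
ee_pos: [528.1, -52.1, 214.1]
orientation: [[0.199, 0.98, 0.001], [0.98, -0.199, -0.001], [-0.001, 0.001, -1.0]]
force: [0.1, 0.9, 0.1]
width: -0.4
grip_force: 0.0
```

```bash
python3 - <<'E'
from h import *
s=read_state(); print(s['time'],mould(s['ee_pos']),s['force'])
latch('wrist'); save(load('wrist')['im'][0:230,200:460],'w6')
E
```

```text
16.0 [ 52.57949725 -88.10899093 214.06304376] [0.05282637 0.86083727 0.11774442]
78 138 y [-87. -12.  48.] x [16. 85.]
86 914 y [19. 27. 34.] x [28. 69.]
94 1072 y [-41.  12.  21.] x [27. 69.]
102 180 y [-21.  -6.   2.] x [27. 70.]
110 195 y [-38. -22. -13.] x [26. 70.]
118 395 y [-51. -47. -29.] x [27. 70.]
126 76 y [-49. -46. -39.] x [27. 69.]
150 36 y [-37. -37. -37.] x [37. 59.]
158 316 y [-42. -39. -37.] x [36. 60.]
198 76 y [-82. -77. -77.] x [44. 61.]
206 320 y [-82. -78. -77.] x [40. 65.]
214 383 y [-82. -81. -77.] x [40. 66.]
222 165 y [-82. -78. -77.] x [40. 65.]
```

View pics/w6.png

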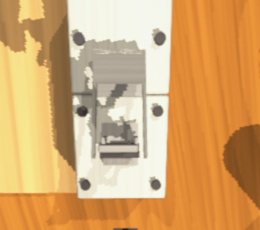

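The claw has dropped with its plate over the keeper. In the crop the plate is at (119,68) and the lever end at (120,150). By geometry the lip edge is about 10 mm beyond and 12 mm below the bar, so it is hooked. Next I go to the keeper side of the lever.

{"method": "jog_arm", "body": {"rows": [[[30, 0, 0], 0, 1], [[60, 0, 0], 0, 1], [[73, 0, 5], 0, 1], [[73, 0, 30], 0, 1], [[73, 0, 48], 0, 1], [[73, 0, 48], 0, 1], [[73, 0, 48], 0, 1]]}}

```text
time: 16.75
ee_pos: [542.7, 21.8, 165.8]
orientation: [[0.196, 0.981, 0.0], [0.981, -0.196, -0.0], [-0.0, 0.0, -1.0]]
force: [-0.2, -0.0, -0.3]
width: 0.0
grip_force: 0.0
```

```bash
python3 - <<'E'
from h import *
for _ in range(2):
    s=read_state(); print(s['time'],mould(s['ee_pos']),s['force'],s['orientation'][:,0].round(3)); read_camera('top')
E
```

```text
16.75 [ 52.47287922 -12.79776334 165.79859243] [-0.17741954 -0.03221768 -0.27019535] [ 0.196  0.981 -0.   ]
16.8 [ 52.73109767 -12.8466999  166.30793699] [0.75308502 0.09231146 0.28059294] [0.196 0.981 0.   ]
```

{"method": "jog_arm", "body": {"rows": [[[-10, -2.5, 0], 0, 1], [[-20, -2.5, 0], 0, 1], [[-31, -2.5, 0], 0, 1], [[-39, -2.5, 2], 0, 1], [[-46, -2.5, 5], 0, 1], [[-52, -2.5, 9], 0, 1], [[-58, -2.5, 13.5], 0, 1], [[-58, -2.5, 13.5], 0, 1]]}}

```text
time: 17.65
ee_pos: [528.6, -35.3, 151.4]
orientation: [[0.196, 0.981, -0.0], [0.981, -0.196, 0.0], [0.0, -0.0, -1.0]]
force: [0.0, 0.4, 3.4]
width: 0.4
grip_force: 1.1
```

{"method": "jog_arm", "body": {"rows": [[[-5, 0, 6], 0, 1], [[-10, 0, 11.5], 0, 1], [[-13, 0, 16.5], 0, 1], [[-15, 0, 21], 0, 1], [[-17, 0, 26], 0, 1], [[-18, 0, 31], 0, 1], [[-19, 0, 36], 0, 1], [[-20, 0, 40], 0, 1]]}}

```text
time: 18.45
ee_pos: [524.8, -54.1, 111.8]
orientation: [[0.196, 0.981, -0.0], [0.981, -0.196, 0.001], [0.001, -0.0, -1.0]]
force: [-10.7, 8.9, 38.5]
width: -0.4
grip_force: 19.5
```

{"method": "jog_arm", "body": {"rows": [[[0, 0, 1], 0, 1], [[0, 0, 2], 0, 1], [[0, 0, 2], 0, 1]]}}

```text
time: 18.75
ee_pos: [524.7, -54.0, 112.1]
orientation: [[0.195, 0.981, 0.0], [0.981, -0.195, 0.0], [0.0, 0.0, -1.0]]
force: [-9.6, 3.8, 26.0]
width: -0.1
grip_force: 13.0
```

```bash
python3 - <<'E'
from h import *
s=read_state(); print(s['time'],mould(s['ee_pos']),s['force'])
latch('wrist')
E
```

```text
18.75 [ 49.69630563 -90.61471545 112.05775967] [-9.63521408  3.75147565 26.01000071]
78 212 y [-87. -36.  26.] x [16. 85.]
86 632 y [-72. -60. -14.] x [29. 67.]
94 10988 y [-76.  -6.  18.] x [27. 69.]
102 281 y [-84. -80. -79.] x [38. 62.]
110 386 y [-84. -83. -79.] x [37. 63.]
118 416 y [-84. -83. -79.] x [37. 62.]
126 480 y [-100.  -80.  -79.] x [43. 56.]
134 713 y [-99. -80. -77.] x [30. 70.]
142 2299 y [-99. -79. -77.] x [18. 82.]
150 3778 y [-99. -83. -78.] x [16. 84.]
158 2303 y [-98. -79. -73.] x [16. 84.]
166 2737 y [-95. -74. -73.] x [15. 85.]
174 3355 y [-81. -74. -73.] x [28. 72.]
182 5000 y [-81. -79. -72.] x [22. 77.]
190 7412 y [-81. -72. -70.] x [20. 80.]
198 1952 y [-72. -71. -70.] x [32. 68.]
```

The lever is at its stop. I lift clear and check everything.

{"method": "jog_arm", "body": {"rows": [[[0, 0, -6], 0, 1], [[0, 0, -20], 0, 1], [[-10, 0, -50], 0, 1], [[-30, 0, -80], 0, 1], [[-45, 0, -110], 0, 1], [[-45, 0, -110], 0, 1], [[-45, 0, -110], 0, 1]]}}

```text
time: 19.5
ee_pos: [515.9, -98.5, 219.5]
orientation: [[0.196, 0.981, 0.0], [0.981, -0.196, 0.0], [0.0, 0.0, -1.0]]
force: [-0.3, 0.8, -0.1]
width: -0.2
grip_force: 0.0
```

```bash
python3 - <<'E'
from h import *
s=read_state(); print(s['time'],mould(s['ee_pos']),s['force'])
latch('wrist'); w=load('wrist'); M=mould(cloud(w))
for y in range(-118,46,6):
    r=M[(abs(M[...,0]-50)<9)&(abs(M[...,1]-y)<3)&(M[...,2]>60)&(M[...,2]<130)]
    if len(r)>3: print(y,np.percentile(r[:,2],[50,95]).round(1))
t=grab('top'); save(np.hstack([w['im'],cv2.resize(t['im'],(640,400))])[:, :] if 0 else np.vstack([w['im'][0:250,60:560],cv2.resize(t['im'][90:290,150:500],(500,286))]),'fin')
E
```

```text
19.5 [  49.73196585 -136.03850505  219.49554432] [-0.32085672  0.76109025 -0.10168799]
78 98 y [-88. -38.  26.] x [16. 85.]
86 234 y [-73. -68. -11.] x [29. 67.]
94 4988 y [-108.  -27.   18.] x [27. 69.]
206 172 y [-130. -125. -125.] x [38. 61.]
214 351 y [-130. -129. -125.] x [37. 63.]
222 143 y [-130. -129. -125.] x [37. 62.]
-112 [96.9 97.9]
-106 [97. 98.]
-100 [96.9 97.9]
-94 [96.9 97.9]
-88 [96.9 98. ]
-82 [96.8 98. ]
-76 [96.8 98.1]
-70 [96.9 98.3]
-64 [97.  98.2]
-58 [96.9 98. ]
-52 [96.7 98.3]
-46 [97.9 99.5]
-40 [96.9 98.7]
-34 [76.6 77.7]
-28 [76.4 77.7]
-22 [73.5 74.9]
-16 [73.6 74.7]
-10 [75.  97.4]
-4 [96.5 97.6]
2 [96.4 97.6]
8 [96.4 97.5]
14 [96.3 97.4]
20 [96.2 97.4]
26 [76.2 77.8]
```

View pics/fin.png

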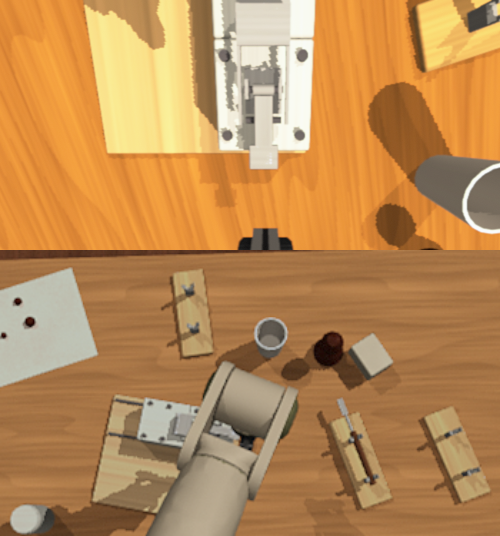

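The lever lies flat: its top is level at about 97 mm all along. The claw plate is level over the keeper, reaching y=20, and the spatula is in the rail. The bystanders are where they were and the arm is clear, so I hand in.

```bash
python3 -c "from station import finish_job; print(finish_job())"
```

```text
the job is handed in; nothing more can be done
None
```

The job is handed in: the final views show the spatula handle in both clips, the mould shut, the claw hooked over the keeper and the lever flat; no verdict came back.

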